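# Cover the slide tray, edge first

### The job

Put the oblong steel cover over the grey tray of microscope slides. Lift it by its grip, rest one of its long edges on the bench beside the tray while the opposite edge is still held well up, then pivot it gently down, without dropping it, until it lies flat on the bench with the tray centred and square beneath it. Leave the tray, the round cover and the flask where they stand.

Things in the scene. Friction and masses are not known exactly. Their poses are not given: they have to be found in the camera images.
- cover_grip (a point): Centre of the oblong cover's black grip bar, 12 mm thick (x), 96 long (y), 24 high, held on posts at its two ends (41 mm from its middle) above the middle of the cover. Bar centre is 51 mm above the cover's lower rim and 26 above its top, 14 mm free under the bar. Axes: x across the bar, y along it and along the long edges, z up. x starts within 35 degrees of the robot's x.
- cover_edge_a (a point): The cover is a heavy steel lid like an upside-down baking tray, 130 mm (x) by 170 mm (y) by 25 mm high without grip, open below, walls and top 4 mm, 0.6 to 0.9 kg; it starts flat on the bench. This point: middle of the lower outside edge of its long side at -x, 65 mm from the cover's middle, at z = 0 when it lies flat. Same axes as the grip.
- cover_edge_b (a point): The same for the opposite long side, at the cover's +x.
- tray: Shallow loose grey plastic tray with two glass slides, 72 mm (its x) by 112 mm (y) by 10 mm high, 0.25 kg. Origin at the centre of its underside, on the bench; y along its long side, z up; x within 35 degrees of the robot's x. Fits under the cover with 25 mm to spare all round when their long sides run the same way.
- round_grip (a point): Bystander: centre of the same kind of grip bar on a round steel cover, 130 mm in diameter, 25 mm high (63 mm with its grip). The round and the oblong cover stand on opposite sides of the tray, either way about.
- flask_mid (a point): Bystander: conical glass flask with black cap, 80 mm across the foot, 134 mm high, beyond the tray; this point is on its axis 65 mm above the bench. A fixed wooden block with small tubes, 60 by 120 mm and 70 mm high, also stands beyond the tray, to the right of the flask.

How it is judged:
By the outcome, as a careful person would: the job done as asked, in the order asked, and still so for the second after the job is handed in, with the robot touching nothing.
It also fails if it takes over 45 s, if anything falls off the work surface, if the arm or the gripper's body presses on something with over 40 N, if the wrist force passes 120 N, or if a joint passes its speed limit or range.

### The arm

A 6-joint arm with a two-finger parallel gripper is mounted at the origin on the work surface. World frame = base frame: x ahead of the robot, y to its left, z up, the work surface at z = 0. Lengths are in m, angles in rad, forces in N, time in s.
With the tool pointing down it reaches from about 0.35 to 0.975 m from the base axis. Payload 4.9 kg.
Tool frame: the origin (TCP) lies at the very end of the fingers, on their centre line; the grasp point (between the pads) lies ctrl.grip_point_offset behind it (ctrl.grip_point_offset is the distance from the TCP to the grasp point, in m); z points along the fingers, y is the direction in which the jaws open and shut (so a half turn about z gives the same grasp; the last joint's range is limited). The gripper opens to 85 mm and grips with 20 to 120 N. Pads are 22 mm wide; open, the fingers measure 114 mm over their backs; the gripper's body (76 mm by 85 mm) begins 54 mm behind the grasp point. The pads swing forward as they close: fully open they stand 13 mm farther back than shut.
Start: joints at [-1.408, 0.053, 1.613, -0, 1.476, -0.119], TCP at [0.174, -0.6, 0.231] pointing down, gripper open.
Joint ranges: [-3.01, 3.01], [-1.01, 2.22], [0.06, 2.58], [-1.02, 4.17], [0.09, 2.62], [-3.14, 3.14]. Speed limits (rad/s): [2.57, 2.57, 3.14, 3.14, 3.14, 3.14].

### API

Orientations are given as a rotation vector (axis times angle).
In Python, from station import ctrl gives the robot as it stands. The module is installed in compiled form; this text tells all that it offers.
- The arm moves only by the shell command python3 -m creep 'ROWS' [FORCE]. ROWS is JSON, a list of rows, each a list of 5 numbers: the closure in counts, from 0 (fully open) to 255 (shut), then the shift along the tool's x, y, z in mm, then the turn about the tool's z in rad. A call has 1 to 12 rows; each row is the pose to reach, as a shift and turn from the pose commanded when the call began, along the tool's axes at that moment; what a row does not reach only later rows make up. A row lasts 1/12 s, in which the tool goes at most 41.7 mm and 7.16 degrees, less where a joint would pass 70% of its speed; a pose out of reach is approached as far as the arm can. A call with a gripper value outside its range is refused whole. The fingers move at their own pace and stop on an object; FORCE is the grip in N (left out, the last holds). Time passes only in rows, so rows that repeat a pose let the fingers close. It gives the time, the measured TCP pose, the force and the opening at its end, in the units of the state.
- ctrl.get_obs(): the state, without advancing time (a new reading comes with each control period).
- ctrl.get_image(name): name is "side" or "top"; returns the picture (400x640x3 uint8, red, green, blue); there is no depth.
- ctrl.calibration(name): a dict with "fx", "fy", "cx", "cy" (pixels), "R" (3x3) and "t" (3): a world point X has camera coordinates R X + t. Camera axes: x right, y down, z forward; pixel columns grow to the right and rows downward; lengths in m; the calibration is good to about 2 mm. A picture is of the moment at which its call begins. calibration takes no time and is no camera call.
- ctrl.finish_job(): hands the job in, once; it reports no verdict.
Trained networks look in the newest picture that a camera, given by its name, has taken for a name from the list of things; names that differ only in an ending like _2 or _b are one class to them, and where a whole thing is asked for, a point or a joint stands for the part that bears it (a point fixed in the world has none). Each returns a list of dicts, best first, with "conf" (0 to 1); they miss things now and then, are a little off and sometimes report something else, mostly with a low value. They report only what shows in the picture. A call takes as long as a camera call.
- ctrl.boxes_of(camera, label): "rect" ([left, top, width, height] in pixels, round what is visible of it).
- ctrl.outline_of(camera, label): "mask" (400x640 bool, what is visible of it) and "rect" ([left, top, width, height] in pixels, round what is visible of it).
The state is a dict: "t": time; "q": joint angles; "dq": joint speeds; "effort": joint torques, N m; "tool_pos": TCP position; "tool_rot": TCP orientation; "contact_force": force on the tool from outside, world axes, zero at the start; "wrist_torque": the same for the moment, N m; "opening": finger opening in m.
Only numpy, scipy, OpenCV 4.12 (cv2) and the standard library are available. Lean on these libraries where they do the work, as an engineer would, in place of code of your own. Each camera call takes 0.05 s, during which the arm holds its last target. There are 200 camera calls.

## Working session

There is one attempt and no reset: what is moved stays moved. The work goes in short steps, Python scripts to look and compute and a shell command to move; the robot and the scene stay as the last step left them, time stands still between calls to the robot, and variables do not carry over. Pictures are saved under pics/ and viewed, about 8 in all and at most 12, crops included, and the job is handed in when it is done.

```bash
mkdir -p pics; python3 - <<'E'
from station import ctrl
import cv2,numpy as np
o=ctrl.get_obs();print(o['t'],o['tool_pos'],o['tool_rot'],o['opening'],ctrl.grip_point_offset)
for c in('top','side'):
    im=ctrl.get_image(c);cv2.imwrite(f'pics/{c}0.png',im[:,:,::-1])
    k=ctrl.calibration(c);print(c,k)
    for l in('cover_grip','cover_edge_a','tray','round_grip','flask_mid'):
        for f in (ctrl.outline_of(c,l)):
            m=f['mask'];ys,xs=np.nonzero(m);print(c,l,round(f['conf'],2),f['rect'],m.sum(),xs.mean().round(1),ys.mean().round(1), cv2.minAreaRect(np.c_[xs,ys].astype(np.float32)))
E
```

```text
0.0 [ 0.17371674 -0.59971214  0.23003672] [-3.10838463e+00 -4.40893692e-01  4.73473119e-05] 0.0853700522658609 0.0187
top {'fx': 438.3115521162127, 'fy': 438.3115521162127, 'cx': 318.76005376150545, 'cy': 203.7476874487757, 'R': array([[ 0.02381251, -0.99965352,  0.01121589],
       [-0.99587258, -0.02470233, -0.0873361 ],
       [ 0.0875829 , -0.00908991, -0.99611576]]), 't': array([-0.03778353,  0.60048848,  1.02349392])}
top cover_grip 0.96 [378.7, 210.1, 83.8, 72.8] 3937 420.3 245.0 ((420.631591796875, 245.00823974609375), (56.2187385559082, 71.99427032470703), 69.62356567382812)
top cover_edge_a 0.78 [378.4, 205.6, 86.2, 77.8] 4029 420.3 244.8 ((420.35760498046875, 244.2335662841797), (56.72934341430664, 72.96214294433594), 70.01689147949219)
top tray 0.73 [302.7, 214.8, 49.8, 33.7] 1325 326.3 229.6 ((326.3362121582031, 229.57456970214844), (29.61864471435547, 46.183326721191406), 81.46923065185547)
top round_grip 0.82 [153.4, 197.6, 60.5, 54.3] 2491 183.4 224.3 ((183.5, 224.5), (55.0, 55.0), 90.0)
top flask_mid 0.84 [238.4, 110.2, 33.1, 41.8] 917 252.2 130.4 ((253.5, 129.5), (3
[... 155 characters left out ...]
18721205, -0.0104545 ],
       [-0.08009103,  0.46932899, -0.87938372],
       [ 0.16953783, -0.86294956, -0.47599893]]), 't': array([0.60789404, 0.13957296, 1.01218337])}
side cover_grip 0.96 [341.4, 169.3, 56.1, 36.3] 1626 368.4 189.5 ((369.18377685546875, 187.997314453125), (39.1466064453125, 54.430938720703125), 81.02737426757812)
side cover_edge_a 0.72 [338.8, 165.1, 62.0, 42.0] 1641 368.4 189.5 ((369.2030334472656, 187.22825622558594), (39.559303283691406, 55.39723205566406), 83.8844985961914)
side tray 0.83 [335.2, 218.3, 26.7, 27.9] 733 348.8 229.7 ((349.5, 229.0), (26.0, 29.0), 90.0)
side flask_mid 0.64 [222.3, 210.6, 33.3, 62.7] 1330 236.8 246.4 ((238.5, 241.0), (62.0, 33.0), 90.0)
```

```bash
python3 - <<'E'
import cv2
im=cv2.imread('pics/top0.png')[90:300,130:490];cv2.imwrite('pics/top0c.png',cv2.resize(im,None,fx=2.2,fy=2.2,interpolation=cv2.INTER_CUBIC))
E
```

```text
(no output)
```

View pics/top0c.png

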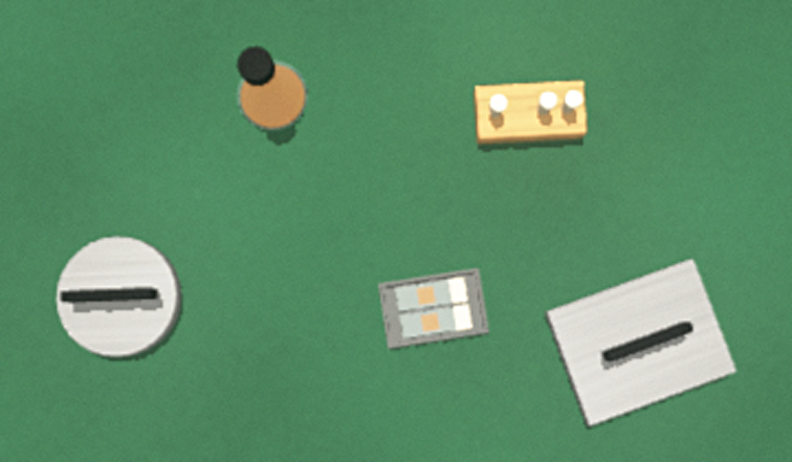

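View pics/side0.png

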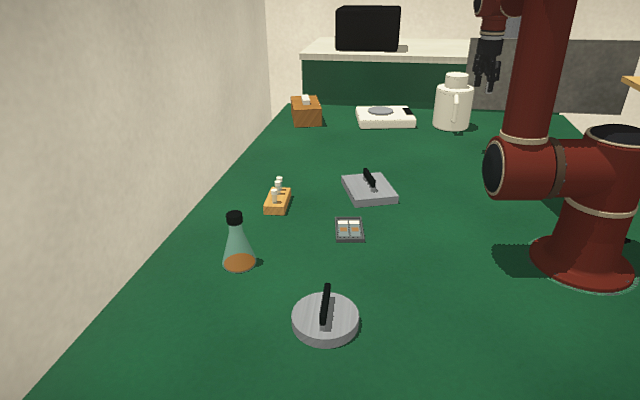

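```bash
cat > h.py <<'E'
from station import ctrl
import numpy as np
from scipy.spatial.transform import Rotation as Ro
def st():
    o=ctrl.get_obs();R=Ro.from_rotvec(o['tool_rot']).as_matrix()
    print('t',round(o['t'],2),'p',np.round(o['tool_pos'],4),'q',np.round(o['q'],3),'F',np.round(o['contact_force'],1),'T',np.round(o['wrist_torque'],2),'op',round(o['opening'],4))
    print('x',R[:,0].round(3),'y',R[:,1].round(3),'z',R[:,2].round(3));return o,R
def proj(k,P):
    c=np.atleast_2d(P)@k['R'].T+k['t'];return np.c_[k['fx']*c[:,0]/c[:,2]+k['cx'],k['fy']*c[:,1]/c[:,2]+k['cy']]
E
cat > fit.py <<'E'
from h import *
import cv2
from scipy.optimize import minimize
S=4
def box(x,y,z0,z1,p):
    P=np.array([[a*x/2,b*y/2,z] for a in(-1,1) for b in(-1,1) for z in(z0,z1)])
    c,s=np.cos(p[2]),np.sin(p[2]);return np.c_[c*P[:,0]-s*P[:,1]+p[0],s*P[:,0]+c*P[:,1]+p[1],P[:,2]]
def fit(masks,boxes,p0):
    def cost(p):
        e=0
        for c,m in masks.items():
            k=ctrl.calibration(c);r=np.zeros((400*S,640*S),np.uint8)
            for b in boxes:
                u=(proj(k,box(*b,p))+.5)*S
                cv2.fillConvexPoly(r,cv2.convexHull(u.round().astype(np.int32)),1)
            M=np.kron(m.astype(np.uint8),np.ones((S,S),np.uint8));e+=1-(M&r).sum()/(M|r).sum()
        return e
    best=min((minimize(cost,[p0[0],p0[1],a],method='Nelder-Mead',options=dict(initial_simplex=[[p0[0],p0[1],a],[p0[0]+.02,p0[1],a],[p0[0],p0[1]+.02,a],[p0[0],p0[1],a+.2]],xatol=2e-4,fatol=1e-4)) for a in(-.35,0,.35)),key=lambda r:r.fun)
    return best.x,best.fun
def bp(c,u,z):
    k=ctrl.calibration(c);d=k['R'].T@[(u[0]-k['cx'])/k['fx'],(u[1]-k['cy'])/k['fy'],1];o=-k['R'].T@k['t'];return o+d*(z-o[2])/d[2]
COVER=[(.13,.17,0,.025),(.012,.096,.039,.063)];TRAY=[(.072,.112,0,.01)]
def see(lab,boxes,z,cams=('top','side')):
    ms={}
    for c in cams:
        ctrl.get_image(c);d=ctrl.outline_of(c,lab)
        if d: ms[c]=d[0]['mask']
    ys,xs=np.nonzero(ms['top']);p0=bp('top',(xs.mean(),ys.mean()),z)
    for s in [['top'],list(ms)]:
        print(lab,s,*(np.round(v,4) for v in fit({c:ms[c] for c in s},boxes,p0)))
E
python3 - <<'E'
from fit import *
see('cover_grip',COVER,.025);see('tray',TRAY,.01)
for l,u in(('round',(183.4,224.3)),('flask',(252.2,130.4))):print(l,bp('top',u,.03))
E
python3 -m creep '[[0,0,40,0,0],[0,0,80,0,0],[0,0,120,0,0],[0,0,160,0,0],[0,0,200,0,0],[0,0,240,0,0],[0,0,280,0,0],[0,0,320,0,0],[0,0,360,0,0],[0,0,400,0,0],[0,0,440,0,0],[0,0,480,0,0]]'; python3 -c "
from h import *
st()"
```

```text
cover_grip ['top'] [ 0.5098 -0.2692  0.3761] 0.0182
cover_grip ['top', 'side'] [ 0.5111 -0.2689  0.3715] 0.0713
tray ['top'] [ 0.5408 -0.0425  0.179 ] 0.0369
tray ['top', 'side'] [ 0.5421 -0.0428  0.1878] 0.0889
round [0.54409542 0.29634474 0.03      ]
flask [0.77497232 0.14205249 0.03      ]
t: 2.0
tool_pos: [0.2816, -0.9718, 0.1942]
tool_rot: [-3.107, -0.441, -0.003]
contact_force: [-0.3, 0.4, -8.3]
opening: 0.0853
t 2.0 p [ 0.2816 -0.9718  0.1942] q [-1.363  1.206  0.074  0.002  1.866 -0.073] F [-0.3  0.4 -8.3] T [ 0.   -0.04 -0.01] op 0.0853
x [0.961 0.278 0.002] y [ 0.278 -0.961 -0.003] z [ 0.001  0.004 -1.   ]
```

```bash
python3 -m creep '[[0,0,3000,-1500,0],[0,0,3000,-1500,0],[0,0,3000,-1500,0],[0,0,3000,-1500,0]]'; python3 -c "
from h import *
st()"
```

```text
t: 2.33
tool_pos: [0.2819, -0.9738, 0.2622]
tool_rot: [3.047, 0.432, 0.013]
contact_force: [1.3, -0.7, -0.0]
opening: 0.0853
t 2.33 p [ 0.2819 -0.9738  0.2622] q [-1.363  1.15   0.055  0.004  1.872 -0.073] F [ 1.3 -0.7 -0. ] T [ 0.09  0.02 -0.01] op 0.0853
x [ 0.961  0.278 -0.001] y [ 0.278 -0.959  0.065] z [ 0.017 -0.062 -0.998]
```

```bash
python3 -m creep '[[0,0,0,0,0],[0,0,0,0,0]]'; python3 -c "
from h import *
st()";python3 -m creep '[[0,0,3000,-3000,0],[0,0,3000,-3000,0],[0,0,3000,-3000,0],[0,0,3000,-3000,0],[0,0,3000,-3000,0],[0,0,3000,-3000,0]]'; python3 -c "
from h import *
st()"
```

```text
t: 2.5
tool_pos: [0.2819, -0.9741, 0.2594]
tool_rot: [3.049, 0.432, 0.013]
contact_force: [-0.9, -0.5, -0.6]
opening: 0.0853
t 2.5 p [ 0.2819 -0.9741  0.2594] q [-1.363  1.153  0.055  0.004  1.871 -0.073] F [-0.9 -0.5 -0.6] T [ 0.06 -0.03  0.03] op 0.0853
x [ 0.961  0.278 -0.   ] y [ 0.278 -0.959  0.063] z [ 0.017 -0.06  -0.998]
t: 3.0
tool_pos: [0.2729, -0.943, 0.3666]
tool_rot: [3.027, 0.429, 0.018]
contact_force: [-0.5, -0.8, 0.9]
opening: 0.0854
t 3.0 p [ 0.2729 -0.943   0.3666] q [-1.367  1.043  0.055  0.007  1.958 -0.075] F [-0.5 -0.8  0.9] T [0.03 0.05 0.02] op 0.0854
x [ 0.961  0.278 -0.   ] y [ 0.277 -0.957  0.085] z [ 0.024 -0.082 -0.996]
```

```bash
cat >> h.py <<'E'
def go(target,az=None,quiet=False):
    o,R=st();d=R.T@(np.array(target)-o['tool_pos'])*1000
    turn=0
    if az is not None:
        f=lambda a:(R@Ro.from_rotvec([0,0,a]).as_matrix())[:,1]
        from scipy.optimize import brentq
        g=np.linspace(-np.pi,np.pi,721);e=[abs((np.arctan2(f(a)[1],f(a)[0])-az+np.pi)%(2*np.pi)-np.pi) for a in g];turn=g[int(np.argmin(e))]
    print('SHIFT',d.round(1),'dist',np.linalg.norm(d).round(1),'rows',(np.linalg.norm(d)/41.7).round(1),'turn',round(turn,4))
E
python3 -c "
from h import *
go([.91,.23,.42],.25)"
```

```text
t 3.0 p [ 0.2729 -0.943   0.3666] q [-1.367  1.043  0.055  0.007  1.958 -0.075] F [-0.5 -0.8  0.9] T [0.03 0.05 0.02] op 0.0854
x [ 0.961  0.278 -0.   ] y [ 0.277 -0.957  0.085] z [ 0.024 -0.082 -0.996]
SHIFT [ 938.1 -941.6 -134.2] dist 1335.9 rows 32.0 turn -1.5359
```

```bash
python3 -m creep '[[0,938,-942,-134,-1.536],[0,938,-942,-134,-1.536],[0,938,-942,-134,-1.536],[0,938,-942,-134,-1.536],[0,938,-942,-134,-1.536],[0,938,-942,-134,-1.536],[0,938,-942,-134,-1.536],[0,938,-942,-134,-1.536],[0,938,-942,-134,-1.536],[0,938,-942,-134,-1.536],[0,938,-942,-134,-1.536],[0,938,-942,-134,-1.536]]' >/dev/null; python3 -c "
from h import *
go([.91,.23,.42],.25)"
```

```text
t 4.0 p [ 0.5038 -0.524   0.3904] q [-0.895  0.196  1.199 -0.032  1.661 -1.056] F [ 1.1 -0.2 -0.4] T [ 0.06 -0.02  0.01] op 0.0854
x [-0.154  0.984 -0.09 ] y [0.988 0.156 0.015] z [ 0.029 -0.087 -0.996]
SHIFT [676.6 519.4 -83.1] dist 857.0 rows 20.6 turn -0.096
```

```bash
python3 -m creep '[[0,677,519,-83,-0.096],[0,677,519,-83,-0.096],[0,677,519,-83,-0.096],[0,677,519,-83,-0.096],[0,677,519,-83,-0.096],[0,677,519,-83,-0.096],[0,677,519,-83,-0.096],[0,677,519,-83,-0.096],[0,677,519,-83,-0.096],[0,677,519,-83,-0.096],[0,677,519,-83,-0.096],[0,677,519,-83,-0.096]]' >/dev/null; python3 -c "
from h import *
go([.91,.23,.42],.25)"
```

```text
t 5.0 p [ 0.7436 -0.0844  0.4094] q [-0.185  0.279  1.071 -0.075  1.744 -0.445] F [-0.5  0.4  0.3] T [0.02 0.02 0.02] op 0.0854
x [-0.242  0.966 -0.087] y [0.97  0.244 0.011] z [ 0.032 -0.081 -0.996]
SHIFT [262.6 238.2 -30.8] dist 355.9 rows 8.5 turn 0.0
```

```bash
python3 -m creep '[[0,263,238,-31,0],[0,263,238,-31,0],[0,263,238,-31,0],[0,263,238,-31,0],[0,263,238,-31,0],[0,263,238,-31,0],[0,263,238,-31,0],[0,263,238,-31,0],[0,263,300,-31,0]]' >/dev/null; python3 -c "
from h import *
st()"; python3 -m creep '[[0,0,3000,0,0],[0,0,3000,0,0]]' >/dev/null;python3 -c "
from h import *
st()"; python3 -m creep '[[0,0,3000,0,0],[0,0,3000,0,0]]' >/dev/null;python3 -c "
from h import *
st()"
```

```text
t 5.75 p [0.9147 0.2253 0.4145] q [ 0.187  0.984  0.069 -0.091  2.058 -0.109] F [1.2 1.  0.8] T [ 0.09 -0.05  0.03] op 0.0854
x [-0.248  0.965 -0.082] y [0.968 0.25  0.024] z [ 0.044 -0.074 -0.996]
t 5.92 p [0.9375 0.2256 0.3714] q [ 0.183  1.038  0.056 -0.09   2.011 -0.107] F [ 0.3 -1.2 -0.7] T [ 0.02  0.01 -0.01] op 0.0854
x [-0.245  0.966 -0.083] y [0.968 0.249 0.03 ] z [ 0.05  -0.073 -0.996]
t 6.08 p [0.9544 0.2268 0.3573] q [ 0.18   1.054  0.055 -0.086  1.958 -0.103] F [-0.3 -0.2  0.2] T [ 0.03  0.04 -0.03] op 0.0856
x [-0.242  0.967 -0.085] y [0.966 0.248 0.068] z [ 0.086 -0.065 -0.994]
```

```bash
for i in 1 2 3; do python3 -m creep '[[0,0,3000,-1400,0],[0,0,3000,-1400,0],[0,0,3000,-1400,0]]' >/dev/null;python3 -c "
from h import *
st()"; done
```

```text
t 6.33 p [0.955  0.2308 0.3738] q [ 0.184  1.037  0.055 -0.085  1.945 -0.101] F [-0.7  0.2 -0.4] T [0.03 0.05 0.03] op 0.0857
x [-0.242  0.967 -0.085] y [0.963 0.25  0.097] z [ 0.115 -0.059 -0.992]
t 6.58 p [0.9559 0.235  0.3881] q [ 0.188  1.023  0.055 -0.083  1.932 -0.098] F [-0.4 -1.   0.1] T [-0.02  0.12 -0.01] op 0.0852
x [-0.242  0.966 -0.086] y [0.96  0.252 0.125] z [ 0.142 -0.052 -0.988]
t 6.83 p [0.9561 0.2384 0.4033] q [ 0.191  1.008  0.055 -0.081  1.92  -0.096] F [-0.4  0.5 -0.5] T [0.04 0.07 0.02] op 0.0857
x [-0.243  0.966 -0.086] y [0.955 0.253 0.152] z [ 0.169 -0.045 -0.985]
```

```bash
for i in 1 2 3; do python3 -m creep '[[0,0,3000,-700,0]]' >/dev/null; done; python3 -c "
from h import *
st()"; for i in 1 2; do python3 -m creep '[[0,0,3000,0,0]]' >/dev/null; done; python3 -c "
from h import *
st()"
```

```text
t 7.08 p [0.9758 0.2452 0.4069] q [ 0.193  1.008  0.055 -0.075  1.844 -0.092] F [-0.   0.2 -0.9] T [ 0.04  0.1  -0.03] op 0.0856
x [-0.242  0.966 -0.087] y [0.94  0.256 0.226] z [ 0.24  -0.027 -0.97 ]
t 7.25 p [0.9942 0.25   0.3986] q [ 0.193  1.021  0.055 -0.071  1.782 -0.09 ] F [-0.8 -0.4  0.4] T [ 0.03  0.14 -0.03] op 0.0855
x [-0.242  0.966 -0.088] y [0.927 0.257 0.274] z [ 0.287 -0.015 -0.958]
```

```bash
for i in 1 2 3 4 5 6 7 8; do python3 -m creep '[[0,0,3000,-200,0]]' >/dev/null; done; python3 -c "
from h import *
go([.56,-.20,.25],.375)"
```

```text
t 7.92 p [1.0418 0.2673 0.4237] q [ 0.197  1.016  0.055 -0.057  1.585 -0.085] F [-0.7  0.3  0.1] T [ 0.01  0.26 -0.01] op 0.0854
x [-0.241  0.966 -0.09 ] y [0.85  0.255 0.461] z [ 0.468  0.035 -0.883]
SHIFT [-319.7 -608.8  -88.5] dist 693.3 rows 16.6 turn -0.0785
```

```bash
cat >> h.py <<'E'
def turned(R,az):
    g=np.linspace(-np.pi,np.pi,3601);Rs=[R@Ro.from_rotvec([0,0,a]).as_matrix() for a in g]
    e=[abs((np.arctan2(M[1,1],M[0,1])-az+np.pi)%(2*np.pi)-np.pi) for M in Rs];return Rs[int(np.argmin(e))]
E
python3 -c "
from h import *
o,R=st();M=turned(R,.373);z=M[:,2]
g=np.array([.510,-.269,.051])+z*.0057
print('grasp tcp',g, 'M',M.round(3)); go(g-.1*z,.373)"
```

```text
t 7.92 p [1.0418 0.2673 0.4237] q [ 0.197  1.016  0.055 -0.057  1.585 -0.085] F [-0.7  0.3  0.1] T [ 0.01  0.26 -0.01] op 0.0854
x [-0.241  0.966 -0.09 ] y [0.85  0.255 0.461] z [ 0.468  0.035 -0.883]
grasp tcp [ 0.51266816 -0.26880056  0.04596699] M [[-0.303  0.83   0.468]
 [ 0.945  0.325  0.035]
 [-0.123  0.453 -0.883]]
t 7.92 p [1.0418 0.2673 0.4237] q [ 0.197  1.016  0.055 -0.057  1.585 -0.085] F [-0.7  0.3  0.1] T [ 0.01  0.26 -0.01] op 0.0854
x [-0.241  0.966 -0.09 ] y [0.85  0.255 0.461] z [ 0.468  0.035 -0.883]
SHIFT [-356.4 -760.6  -32.9] dist 840.7 rows 20.2 turn -0.0698
```

```bash
python3 -m creep '[[115,-356,-760,-33,-0.07],[115,-356,-760,-33,-0.07],[115,-356,-760,-33,-0.07],[115,-356,-760,-33,-0.07],[115,-356,-760,-33,-0.07],[115,-356,-760,-33,-0.07],[115,-356,-760,-33,-0.07],[115,-356,-760,-33,-0.07],[115,-356,-760,-33,-0.07],[115,-356,-760,-33,-0.07],[115,-356,-760,-33,-0.07],[115,-356,-760,-33,-0.07]]' >/dev/null; python3 -c "
from h import *
z=st()[1][:,2]
go(np.array([.5127,-.2688,.046])-.1*z,.373)"
```

```text
t 8.92 p [ 0.7325 -0.0253  0.2719] q [-0.181 -0.006  1.66   0.139  1.014 -0.563] F [ 0.4 -1.6  0.2] T [-0.06  0.26 -0.02] op 0.0471
x [-0.3    0.946 -0.124] y [0.83  0.323 0.455] z [ 0.47   0.033 -0.882]
t 8.92 p [ 0.7325 -0.0253  0.2719] q [-0.181 -0.006  1.66   0.139  1.014 -0.563] F [ 0.4 -1.6  0.2] T [-0.06  0.26 -0.02] op 0.0471
x [-0.3    0.946 -0.124] y [0.83  0.323 0.455] z [ 0.47   0.033 -0.882]
SHIFT [-136.3 -363.7  -12.3] dist 388.6 rows 9.3 turn 0.0
```

```bash
python3 -m creep '[[115,-136,-364,-12,0],[115,-136,-364,-12,0],[115,-136,-364,-12,0],[115,-136,-364,-12,0],[115,-136,-364,-12,0],[115,-136,-364,-12,0],[115,-136,-364,-12,0],[115,-136,-364,-12,0],[115,-136,-364,-12,0],[115,-136,-364,-12,0],[115,-136,-364,-12,0]]' >/dev/null; python3 -c "
from h import *
go(np.array([.5127,-.2688,.046]),.373)
import cv2
a=ctrl.get_image('side')[120:270,280:460,::-1];b=ctrl.get_image('top')[150:300,330:510,::-1]
cv2.imwrite('pics/p1.png',cv2.resize(np.hstack([a,b]),None,fx=2.2,fy=2.2,interpolation=cv2.INTER_CUBIC))"
```

```text
t 9.83 p [ 0.4634 -0.2735  0.1329] q [-0.873 -0.304  2.163  0.455  1.028 -1.393] F [-0.5 -0.3  0.1] T [ 0.06  0.25 -0.01] op 0.0466
x [-0.295  0.947 -0.124] y [0.834 0.319 0.451] z [ 0.466  0.03  -0.884]
SHIFT [ 0.6  3.4 99.9] dist 100.0 rows 2.4 turn -0.0087
```

View pics/p1.png

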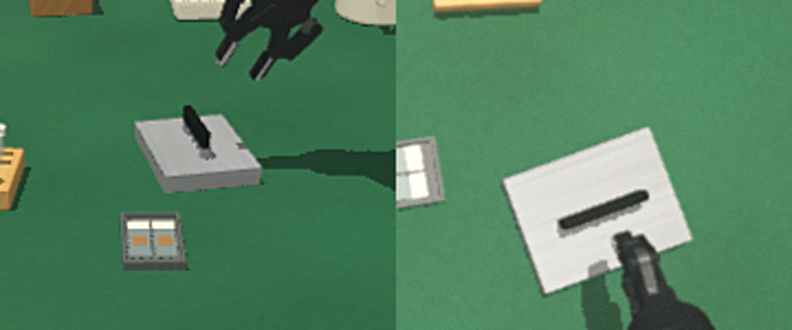

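Side view: the jaws (about 230–310, 40–75 in the crop) are tilted outward, above the bar at (195,128). Top view: they are aimed across the bar's middle (603,210). I'll descend along the fingers.

```bash
python3 -m creep '[[115,1,3,30,-0.009],[115,1,3,60,-0.009],[115,1,3,80,-0.009],[115,1,3,92,-0.009],[115,1,3,97,-0.009],[115,1,3,97,-0.009]]' 30;python3 -m creep '[[150,0,0,0,0],[175,0,0,0,0],[190,0,0,0,0],[255,0,0,0,0],[255,0,0,0,0],[255,0,0,0,0]]' 30; python3 -c "
from h import *
st()"
```

```text
t: 10.43
tool_pos: [0.5136, -0.2643, 0.048]
tool_rot: [1.569, 2.239, 0.43]
contact_force: [-0.5, 1.8, -0.2]
opening: 0.0467
t: 10.93
tool_pos: [0.5125, -0.266, 0.049]
tool_rot: [1.571, 2.236, 0.428]
contact_force: [-5.0, -0.2, 6.5]
opening: 0.0165
t 10.93 p [ 0.5125 -0.266   0.049 ] q [-0.782 -0.073  2.126  0.502  0.82  -1.425] F [-5.  -0.2  6.5] T [-0.11  0.75  0.03] op 0.0165
x [-0.308  0.943 -0.127] y [0.829 0.331 0.45 ] z [ 0.466  0.033 -0.884]
```

```bash
python3 -m creep '[[255,-1,4,-8,0],[255,-2,8,-16,0],[255,-3,12,-24,0],[255,-4,16,-32,0],[255,-6,20,-40,0],[255,-7,24,-48,0],[255,-8,29,-56,0],[255,-9,33,-64,0],[255,-10,36,-71,0],[255,-10,36,-71,0]]' 50; python3 -c "
from h import *
st()
import cv2
a=ctrl.get_image('side')[100:270,270:470,::-1];b=ctrl.get_image('top')[140:310,330:530,::-1]
cv2.imwrite('pics/p2.png',cv2.resize(np.hstack([a,b]),None,fx=2,fy=2,interpolation=cv2.INTER_CUBIC))"
```

```text
t: 11.77
tool_pos: [0.5132, -0.2662, 0.1309]
tool_rot: [1.569, 2.234, 0.428]
contact_force: [-0.0, -1.1, -6.5]
opening: 0.0104
t 11.77 p [ 0.5132 -0.2662  0.1309] q [-0.782 -0.203  2.086  0.442  0.97  -1.327] F [-0.  -1.1 -6.5] T [-0.12  0.87 -0.05] op 0.0104
x [-0.307  0.943 -0.129] y [0.828 0.332 0.451] z [ 0.468  0.032 -0.883]
```

View pics/p2.png

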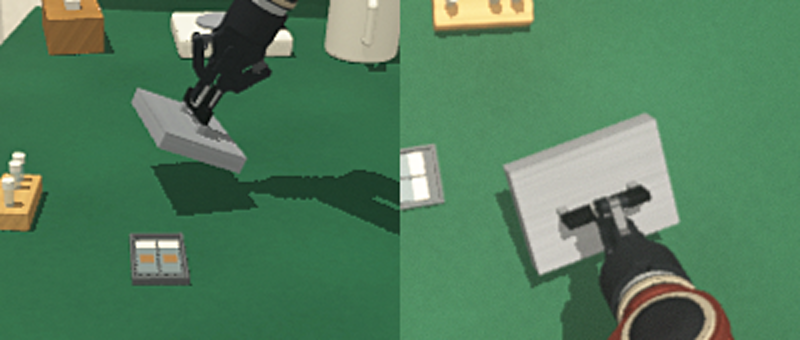

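The cover hangs aligned with the tilted fingers, far edge up, in both views. I'll carry it to hover beside the tray.

```bash
cat >> h.py <<'E'
T=np.array([.541,-.0428,0]);YAW=.183;xt=np.array([np.cos(YAW),np.sin(YAW),0]);Z=np.array([0,0,1.])
def barpos(th,edge=0.,up=0.):
    return T-xt*(.065+edge)+xt*(.065*np.cos(th)-.051*np.sin(th))+Z*(.065*np.sin(th)+.051*np.cos(th)+up)
E
python3 -c "
from h import *
o,R=st();M=turned(R,YAW)
bar0=np.array([-R[1,1],R[0,1],0]);bar0/=np.linalg.norm(bar0);bt=R.T@bar0
bw=M@bt;print('bar world after turn',bw.round(3),'heading err',np.arctan2(-bw[0],bw[1])-YAW)
cx=M[:,1];cz=np.cross(cx,bw);print('tilt theta',np.arcsin(cx[2]),'M',M.round(3))
th=np.arcsin(cx[2]);B=barpos(th,0,.03)
go(B+M@[0,0,.0057]+.002*bw,YAW)"
```

```text
t 11.87 p [ 0.5123 -0.2654  0.1285] q [-0.782 -0.202  2.088  0.441  0.969 -1.328] F [-0.1 -0.  -7.8] T [-0.04  1.02  0.03] op 0.0102
x [-0.308  0.943 -0.126] y [0.83  0.331 0.45 ] z [ 0.466  0.034 -0.884]
bar world after turn [-0.222  0.972  0.08 ] heading err 0.04160368455103827
tilt theta 0.4834298807535238 M [[-0.158  0.871  0.466]
 [ 0.986  0.161  0.034]
 [-0.045  0.465 -0.884]]
t 11.87 p [ 0.5123 -0.2654  0.1285] q [-0.782 -0.202  2.088  0.441  0.969 -1.328] F [-0.1 -0.  -7.8] T [-0.04  1.02  0.03] op 0.0102
x [-0.308  0.943 -0.126] y [0.83  0.331 0.45 ] z [ 0.466  0.034 -0.884]
SHIFT [210.   60.2  32.3] dist 220.8 rows 5.3 turn 0.1745
```

```bash
python3 -m creep '[[255,20,6,3,0.02],[255,55,16,8,0.06],[255,90,26,14,0.1],[255,125,36,19,0.14],[255,160,46,25,0.175],[255,190,54,29,0.175],[255,205,59,32,0.175],[255,210,60,32,0.175],[255,210,60,32,0.175]]' 50 >/dev/null; cat > cov.py <<'E'
from fit import *
def mesh(p,th,phi,yaw):  # p = bar centre; th tilt about bar (+x edge up), phi about x
    Rw=Ro.from_euler('ZYX',[yaw,-th,phi]).as_matrix()
    out=[]
    for x,y,a,b in COVER:
        out.append(np.array([[i*x/2,j*y/2,z-.051] for i in(-1,1) for j in(-1,1) for z in(a,b)])@Rw.T+p)
    return out,Rw
def fitcov(p0,save=None):
    o,R=st();ax=[];ms={}
    for c in('top','side'):
        im=ctrl.get_image(c);d=ctrl.outline_of(c,'cover_grip');k=ctrl.calibration(c)
        ign=np.zeros((400,640),np.uint8);u=proj(k,np.array([o['tool_pos']+R[:,2]*s for s in(0.02,-.1,-.3)])).astype(int)
        for a,b in zip(u[:-1],u[1:]): cv2.line(ign,tuple(map(int,a)),tuple(map(int,b)),1,40)
        ms[c]=(d[0]['mask'] if d else None,ign,k,im);print(c,d[0]['conf'] if d else None)
    def cost(v,det=None):
        e=0
        for c,(m,ign,k,im) in ms.items():
            if m is None: continue
            r=np.zeros((400*S,640*S),np.uint8)
            for b in mesh(v[:3],v[3],v[4],v[5])[0]: cv2.fillConvexPoly(r,cv2.convexHull(((proj(k,b)+.5)*S).round().astype(np.int32)),1)
            up=lambda a:np.kron(a.astype(np.uint8),np.ones((S,S),np.uint8))
            keep=up(ign)==0;M=up(m);f=1-((M&r)&keep).sum()/((M|r)&keep).sum();e+=f
            if det is not None: det.append(round(float(f),3))
        return e
    s=[np.array(p0,float)]
    for i,d in enumerate([.01,.01,.01,.1,.1,.1]): q=s[0].copy();q[i]+=d;s.append(q)
    r=minimize(cost,p0,method='Nelder-Mead',options=dict(initial_simplex=s,xatol=2e-4,fatol=1e-4,maxiter=500))
    d=[];cost(r.x,d);print('bar',r.x[:3].round(4),'th phi yaw',r.x[3:].round(3),d)
    bs,Rw=mesh(r.x[:3],*r.x[3:]);print('edge a mid',(r.x[:3]+Rw@[-.065,0,-.051]).round(4),'edge b',(r.x[:3]+Rw@[.065,0,-.051]).round(4),'centre',(r.x[:3]+Rw@[0,0,-.051]).round(4))
    print('bar in tool frame mm',(R.T@(r.x[:3]-o['tool_pos'])*1000).round(1))
    if save:
        o2=[]
        for c,(m,ign,k,im) in ms.items():
            im=im[:,:,::-1].copy()
            for b in bs[:1]:
                u=proj(k,b).round().astype(int)
                for i in range(8):
                    for j in range(i):
                        if bin(i^j).count('1')==1: cv2.line(im,tuple(map(int,u[i])),tuple(map(int,u[j])),(0,0,255),1)
            cy,cx=u.mean(0).astype(int)[::-1];o2.append(cv2.resize(im[max(cy-75,0):max(cy-75,0)+150,cx-95:cx+95],None,fx=2,fy=2,interpolation=cv2.INTER_CUBIC))
        cv2.imwrite(save,np.hstack(o2))
    return r.x
E
python3 -c "
from cov import *
fitcov([*barpos(.48,0,.03),.48,.08,.183],'pics/p3.png')"
```

```text
t 12.62 p [ 0.511  -0.0444  0.0988] q [-0.336 -0.412  2.302  0.259  0.821 -0.645] F [-0.8 -0.8 -8.1] T [-0.17  0.91 -0.03] op 0.0107
x [-0.162  0.986 -0.043] y [0.872 0.163 0.462] z [ 0.463  0.037 -0.886]
top 0.68
side 0.63
bar [ 0.5129 -0.0462  0.0998] th phi yaw [0.435 0.112 0.17 ] [0.05, 0.049]
edge a mid [ 0.4748 -0.047   0.0265] edge b [ 0.591  -0.027   0.0813] centre [ 0.5329 -0.037   0.0539]
bar in tool frame mm [-2.2  1.8 -0.1]
```

View pics/p3.png

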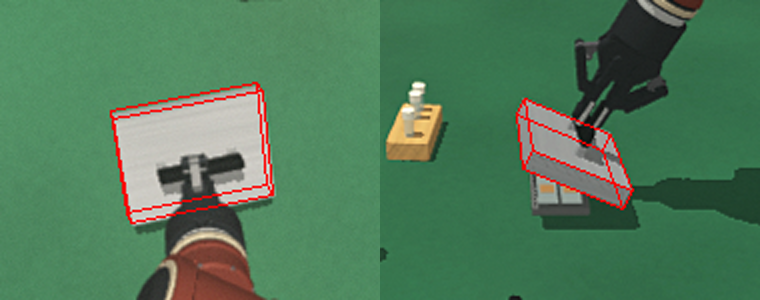

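```bash
python3 -m creep '[[255,-0.5,-2,4,0],[255,-1,-4,8,0],[255,-1,-6,12,0],[255,-1,-7,14,0],[255,-1,-8,16,0],[255,-1,-9,18,0]]' 30; python3 -m creep '[[255,0,-1,2,0],[255,0,-2,4,0],[255,0,-3,6,0],[255,0.5,-4,7.5,0],[255,0.5,-4,7.5,0]]' 25;  python3 -c "
from cov import *
fitcov([*barpos(.46),.46,.03,.183],'pics/p4.png')"
```

```text
t: 13.32
tool_pos: [0.5129, -0.0481, 0.0799]
tool_rot: [1.775, 2.107, 0.477]
contact_force: [0.1, 0.6, -5.0]
opening: 0.0104
t: 13.73
tool_pos: [0.5159, -0.0479, 0.0756]
tool_rot: [1.77, 2.102, 0.482]
contact_force: [-0.4, 6.8, 5.2]
opening: 0.0103
t 13.73 p [ 0.5159 -0.0479  0.0756] q [-0.341 -0.358  2.31   0.281  0.753 -0.675] F [-0.4  6.8  5.2] T [0.4  0.4  0.37] op 0.0103
x [-0.159  0.986 -0.047] y [0.867 0.162 0.471] z [ 0.472  0.034 -0.881]
top 0.83
side 0.62
bar [ 0.5176 -0.0486  0.0764] th phi yaw [0.376 0.041 0.165] [0.044, 0.044]
edge a mid [ 0.4761 -0.0534  0.0052] edge b [ 0.5953 -0.0335  0.0529] centre [ 0.5357 -0.0435  0.029 ]
bar in tool frame mm [-1.   1.8  0. ]
```

```bash
python3 -m creep '[[255,0,1.5,2.3,0],[255,0,3,4.6,0],[255,0.5,4.6,7,0],[255,0.5,5.8,9.4,0],[255,0.5,7,11.8,0],[255,0.7,8.3,14.3,0]]' 20;  python3 -c "
from cov import *
fitcov([*barpos(.25),.25,.02,.183],'pics/p5.png')"
```

```text
t: 14.43
tool_pos: [0.5292, -0.0455, 0.0665]
tool_rot: [1.771, 2.104, 0.481]
contact_force: [-2.9, 4.5, 6.0]
opening: 0.0109
t 14.43 p [ 0.5292 -0.0455  0.0665] q [-0.323 -0.299  2.283  0.28   0.719 -0.665] F [-2.9  4.5  6. ] T [0.26 1.01 0.22] op 0.0109
x [-0.159  0.986 -0.047] y [0.868 0.162 0.469] z [ 0.47   0.034 -0.882]
top 0.61
side 0.83
bar [ 0.5306 -0.0462  0.0667] th phi yaw [0.238 0.049 0.17 ] [1.0, 0.055]
edge a mid [ 0.4798 -0.0524  0.0019] edge b [ 0.6043 -0.031   0.0326] centre [ 0.5421 -0.0417  0.0172]
bar in tool frame mm [-0.9  1.2  0.4]
```

View pics/p5.png

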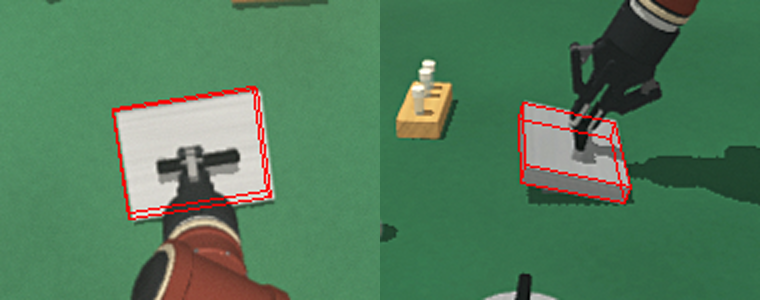

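Edge a rests on the bench and the far edge is coming down: overlay matches in the side view (the top network's mask was wrong this time, but the drawn box still matches). I'll continue the arc.

```bash
python3 -m creep '[[255,0.2,1,2.6,0],[255,0.3,2,5.2,0],[255,0.4,2.9,7.7,0],[255,0.5,3.7,10.3,0],[255,0.7,4.5,13,0],[255,0.8,5.3,15.6,0]]' 20;  python3 -c "
from cov import *
fitcov([*barpos(.05),.05,.02,.183],'pics/p6.png')"
```

```text
t: 15.13
tool_pos: [0.542, -0.0436, 0.056]
tool_rot: [1.769, 2.102, 0.482]
contact_force: [-2.8, 5.4, 9.0]
opening: 0.0108
t 15.13 p [ 0.542  -0.0436  0.056 ] q [-0.309 -0.242  2.259  0.283  0.681 -0.661] F [-2.8  5.4  9. ] T [0.51 0.96 0.32] op 0.0108
x [-0.159  0.986 -0.047] y [0.867 0.162 0.471] z [ 0.472  0.034 -0.881]
top 0.57
side 0.76
bar [ 0.5425 -0.0463  0.0547] th phi yaw [0.023 0.004 0.176] [0.042, 0.043]
edge a mid [ 0.4796 -0.0573  0.0023] edge b [ 0.6075 -0.0345  0.0052] centre [ 0.5436 -0.0459  0.0037]
bar in tool frame mm [-2.7 -0.6  1.3]
```

```bash
python3 -m creep '[[255,0.1,0.3,1.5,0],[255,0.2,0.5,3,0],[255,0.2,0.5,4.2,0],[255,0.2,0.2,5,0],[255,0.2,0.2,5,0]]' 20;  python3 -c "
from cov import *
fitcov([*barpos(.0),.0,.01,.183],'pics/p7.png')"
```

```text
t: 15.75
tool_pos: [0.5449, -0.0434, 0.054]
tool_rot: [1.768, 2.104, 0.481]
contact_force: [-20.4, 6.6, 29.3]
opening: 0.0109
t 15.75 p [ 0.5449 -0.0434  0.054 ] q [-0.307 -0.229  2.253  0.283  0.674 -0.662] F [-20.4   6.6  29.3] T [0.58 2.27 0.45] op 0.0109
x [-0.16   0.986 -0.048] y [0.867 0.164 0.471] z [ 0.472  0.034 -0.881]
top None
side 0.55
bar [ 0.5448 -0.0463  0.0512] th phi yaw [0.034 0.054 0.175] [0.041]
edge a mid [ 0.482  -0.0546 -0.0019] edge b [ 0.61   -0.032   0.0025] centre [ 5.46e-01 -4.33e-02  3.00e-04]
bar in tool frame mm [-2.7 -1.9  2.3]
```

View pics/p7.png

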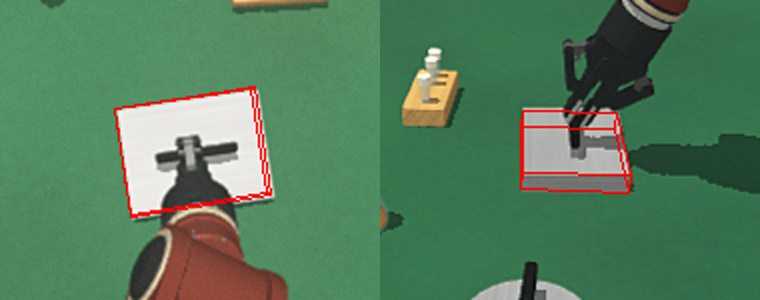

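```bash
python3 -m creep '[[255,0,-0.2,-1,0],[255,0,-0.2,-2,0],[220,0,-0.2,-2,0],[190,0,-0.2,-2,0],[160,0,-0.2,-2,0],[130,0,-0.2,-2,0],[115,0,-0.2,-2,0]]' 20; python3 -m creep '[[115,0,0,-10,0],[115,0,0,-30,0],[115,0,0,-60,0],[115,0,0,-100,0],[115,0,0,-140,0],[115,0,0,-180,0],[115,0,0,-180,0]]'; python3 - <<'E'
from fit import *
st();see('cover_grip',COVER,.025)
see('round_grip',COVER,.025,('top',)) if 0 else None
im=ctrl.get_image('top')
for l in('round_grip','flask_mid','tray'):
    for f in ctrl.outline_of('top',l)[:2]:
        ys,xs=np.nonzero(f['mask']);print(l,round(f['conf'],2),f['rect'],xs.mean().round(1),ys.mean().round(1))
s=ctrl.get_image('side')
cv2.imwrite('pics/p8.png',cv2.resize(np.hstack([im[120:290,140:400,::-1],s[120:290,220:420,::-1]]),None,fx=1.7,fy=1.7,interpolation=cv2.INTER_CUBIC))
E
```

```text
t: 16.53
tool_pos: [0.54, -0.0432, 0.0491]
tool_rot: [1.774, 2.106, 0.477]
contact_force: [-0.0, 0.1, 0.5]
opening: 0.0474
t: 17.12
tool_pos: [0.4579, -0.0508, 0.2191]
tool_rot: [1.762, 2.093, 0.482]
contact_force: [2.5, 0.5, 0.0]
opening: 0.0469
t 17.12 p [ 0.4579 -0.0508  0.2191] q [-0.406 -0.751  2.305  0.239  1.142 -0.628] F [2.5 0.5 0. ] T [-0.06  0.18  0.02] op 0.0469
x [-0.156  0.986 -0.055] y [0.863 0.164 0.478] z [ 0.48   0.027 -0.877]
cover_grip ['top'] [ 0.544  -0.0468  0.1731] 0.0255
cover_grip ['top', 'side'] [ 0.5449 -0.0468  0.1703] 0.0857
round_grip 0.77 [153.2, 198.0, 59.7, 55.5] 183.4 224.5
```

View pics/p8.png

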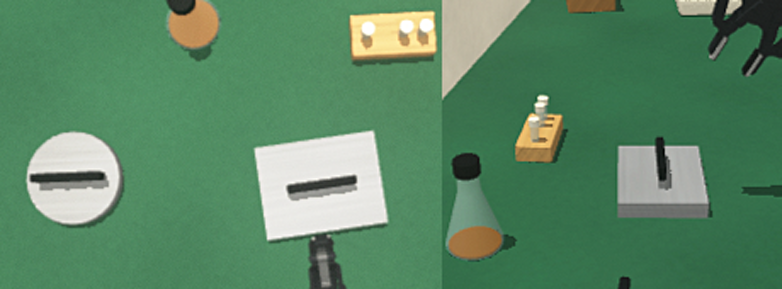

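The cover lies flat and square over the tray, the round cover has not moved, and the jaws are clear. The fit puts the centre about 5 mm off, so I'll re-measure the tray from the first picture and the cover from the latest, both by colour.

```bash
python3 - <<'E'
from fit import *
def seg(im,roi):
    h=cv2.cvtColor(im,cv2.COLOR_RGB2HSV);m=~((h[...,0]>60)&(h[...,0]<95)&(h[...,1]>70));r=np.zeros_like(m);x,y,w,hh=roi;r[y:y+hh,x:x+w]=1
    n,l,s,_=cv2.connectedComponentsWithStats((m&r).astype(np.uint8));return l==1+np.argmax(s[1:,4])
a=cv2.imread('pics/top0.png')[:,:,::-1];m=seg(a,(295,205,65,55));print(m.sum(),'tray',*fit({'top':m},TRAY,(.541,-.043)))
a=cv2.imread('pics/top0.png')[:,:,::-1];m=seg(a,(370,200,100,95));print(m.sum(),'cover0',*fit({'top':m},COVER,(.51,-.269)))
b=ctrl.get_image('top');m=seg(b,(280,190,95,75));ys,xs=np.nonzero(m);print(m.sum(),xs.min(),xs.max(),ys.min(),ys.max())
# drop gripper pixels: rows below cover silhouette excluded via fit-free erosion of dark pixels
d=m&(b.max(2)>90);d=cv2.morphologyEx(d.astype(np.uint8),cv2.MORPH_CLOSE,np.ones((13,13)))>0
print('cover',*fit({'top':d},COVER,(.543,-.046)))
E
```

```text
1444 tray [ 0.54060695 -0.04351004  0.17871119] 0.03461654524291935
4123 cover0 [ 0.50889072 -0.2702644   0.37083451] 0.023177654984482654
4145 289 368 196 264
cover [ 0.54258307 -0.04774277  0.16983156] 0.04096609807451712
```

The two measurements agree on an offset of about 4.5 mm, mostly toward −y. There is time, so I'll nudge the bar's −y end about 4 mm with closed fingers, watching the force.

```bash
python3 -c "
from h import *
o,R=st();t=np.array([.5557,-.1169,.047]);go(t-.1*R[:,2]);go(t)"
```

```text
t 17.62 p [ 0.4556 -0.0489  0.2065] q [-0.404 -0.736  2.314  0.238  1.139 -0.628] F [-0.2  0.3 -0.6] T [-0.05  0.23  0.03] op 0.0471
x [-0.159  0.986 -0.044] y [0.872 0.161 0.462] z [ 0.463  0.035 -0.886]
t 17.62 p [ 0.4556 -0.0489  0.2065] q [-0.404 -0.736  2.314  0.238  1.139 -0.628] F [-0.2  0.3 -0.6] T [-0.05  0.23  0.03] op 0.0471
x [-0.159  0.986 -0.044] y [0.872 0.161 0.462] z [ 0.463  0.035 -0.886]
SHIFT [-76.1   2.6  85.2] dist 114.2 rows 2.7 turn 0
t 17.62 p [ 0.4556 -0.0489  0.2065] q [-0.404 -0.736  2.314  0.238  1.139 -0.628] F [-0.2  0.3 -0.6] T [-0.05  0.23  0.03] op 0.0471
x [-0.159  0.986 -0.044] y [0.872 0.161 0.462] z [ 0.463  0.035 -0.886]
SHIFT [-76.1   2.6 185.2] dist 200.2 rows 4.8 turn 0
```

```bash
python3 -m creep '[[255,-40,1,20,0],[255,-76,3,50,0],[255,-76,3,85,0],[255,-76,3,120,0],[255,-76,3,150,0],[255,-76,3,170,0],[255,-76,3,180,0],[255,-76,3,184,0],[255,-76,3,184,0]]'; python3 -m creep '[[255,3,0,0,0],[255,6,0,0,0],[255,6,0,0,0]]'; for i in 1 2 3; do python3 -m creep '[[255,1.5,0,0,0],[255,1.5,0,0,0]]'; done
```

```text
t: 18.37
tool_pos: [0.5556, -0.1167, 0.0483]
tool_rot: [1.777, 2.11, 0.476]
contact_force: [-0.9, -0.5, -0.4]
opening: 0.0
t: 18.62
tool_pos: [0.5556, -0.1111, 0.0511]
tool_rot: [1.773, 2.106, 0.477]
contact_force: [-0.2, 0.0, 0.9]
opening: 0.0001
t: 18.78
tool_pos: [0.5552, -0.1098, 0.0507]
tool_rot: [1.774, 2.106, 0.477]
contact_force: [-0.0, -0.0, 0.2]
opening: -0.0001
t: 18.95
tool_pos: [0.5549, -0.1084, 0.0502]
tool_rot: [1.774, 2.107, 0.477]
contact_force: [0.0, -0.6, 0.3]
opening: -0.0004
t: 19.12
tool_pos: [0.5549, -0.1075, 0.0502]
tool_rot: [1.774, 2.106, 0.476]
contact_force: [-0.6, -2.3, -0.6]
opening: -0.0
```

```bash
for i in 1 2 3; do python3 -m creep '[[255,1,0,0,0],[255,1.5,0,0,0]]'|grep -v opening; done; python3 - <<'E'
from fit import *
st();see('cover_grip',COVER,.025,('top',))
E
```

```text
t: 19.28
tool_pos: [0.5548, -0.1061, 0.0502]
tool_rot: [1.774, 2.105, 0.476]
contact_force: [0.5, -4.8, -0.1]
t: 19.45
tool_pos: [0.5546, -0.1044, 0.0502]
tool_rot: [1.774, 2.106, 0.476]
contact_force: [0.4, -5.7, 1.3]
t: 19.62
tool_pos: [0.5544, -0.1029, 0.0502]
tool_rot: [1.774, 2.106, 0.477]
contact_force: [0.4, -5.1, 1.2]
t 19.62 p [ 0.5544 -0.1029  0.0502] q [-0.429 -0.16   2.201  0.357  0.697 -0.827] F [ 0.4 -5.1  1.2] T [-0.71  0.1  -0.41] op -0.0002
x [-0.158  0.986 -0.047] y [0.87  0.162 0.466] z [ 0.467  0.033 -0.884]
cover_grip ['top'] [ 0.5437 -0.0405  0.1752] 0.1816
cover_grip ['top'] [ 0.5437 -0.0405  0.1752] 0.1816
```

Pushed about 4 mm at 5 N. Backing off and checking.

```bash
python3 -m creep '[[255,-5,0,0,0],[255,-12,0,0,0],[255,-15,0,-30,0],[255,-15,0,-65,0],[255,-15,0,-105,0],[255,-15,-60,-145,0],[255,-15,-100,-170,0],[255,-15,-100,-170,0],[255,-15,-100,-170,0]]'; python3 - <<'E'
from fit import *
see('cover_grip',COVER,.025)
im=ctrl.get_image('top');s=ctrl.get_image('side')
for c,l in(('top','round_grip'),('top','flask_mid'),('side','flask_mid'),('side','tray')):
    for f in ctrl.outline_of(c,l)[:1]: print(c,l,round(f['conf'],2),f['rect'])
cv2.imwrite('pics/p9.png',cv2.resize(np.hstack([im[90:290,140:400,::-1],s[120:320,220:420,::-1]]),None,fx=1.7,fy=1.7,interpolation=cv2.INTER_CUBIC))
E
```

```text
t: 20.47
tool_pos: [0.387, -0.1408, 0.1555]
tool_rot: [1.774, 2.1, 0.473]
contact_force: [0.5, 0.0, 0.4]
opening: 0.0002
cover_grip ['top'] [ 0.5434 -0.0417  0.1723] 0.0205
cover_grip ['top', 'side'] [ 0.5444 -0.0414  0.1751] 0.054
top round_grip 0.8 [152.7, 196.7, 60.6, 54.6]
top flask_mid 0.83 [237.6, 111.7, 32.4, 36.3]
side flask_mid 0.89 [224.0, 209.9, 33.7, 64.8]
```

View pics/p9.png

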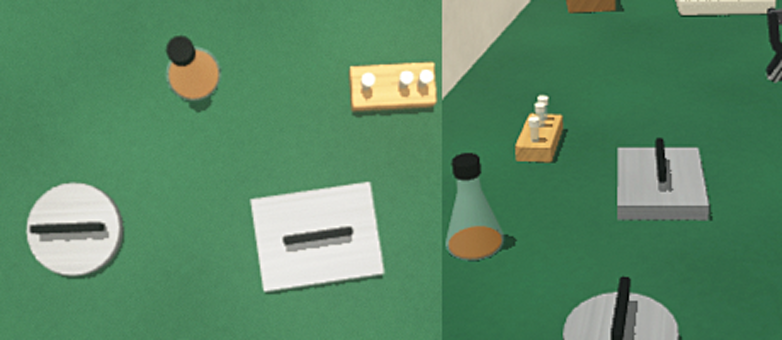

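Now about 3 mm and 0.5° off centre. The cover lies flat, the bystanders are unmoved and the robot is clear, so I'm handing in.

```bash
python3 -c "
from station import ctrl
print(ctrl.finish_job())"
```

```text
the job is handed in; nothing more can be done
None
```

The oblong cover lies flat over the tray, and I handed the job in at about 21 s of the 45 s allowed.

**How it was done:** The move command has no tilt. I tilted the tool about 28° by pushing it against the arm's reach limit, where the tilt stayed in later moves. I then gripped the bar, lifted the cover tilted, and rested its robot-side long edge on the bench beside the tray. The far edge was then about 53–60 mm up. I pivoted it down in small steps under a 20 N grip, and released it only when it was flat. Afterwards I slid it about 4 mm with closed fingertips to centre it, pushing with about 5 N. The largest wrist force I read was about 36 N, at the end of the pivot.

**Last checks:**
- **Centring:** the top camera puts the cover's centre about 3 mm from where I measured the tray before covering it, and its angle within about 0.5°. The tray itself could not be seen under the cover to confirm it hadn't moved.
- **Bystanders:** the round cover's and flask's boxes match their starting positions to within about 2 pixels, except the flask's top-view height (36 against 42 pixels). Its side-view box and the picture show it where it stood.
- **Robot:** clear of everything.
- **Disagreements:** fits using both cameras matched worse than top-only fits but agreed to about 1 mm. During the pivot the top network gave one wrong mask and missed the cover once; there I relied on the side fit and the overlay picture.

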